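# Sort the groceries off the hob board into their holders

### The arm

A 6-joint arm with a two-finger parallel gripper is mounted at the origin on a cart in front of the work surface, level with it; the furniture and walls round the work are solid. World frame = base frame: x ahead of the robot, y to its left, z up, the work surface at z = 0. Lengths are in m, angles in rad, forces in N, time in s.
With the tool pointing down it reaches from about 0.35 to 0.975 m from the base axis. Payload 4.9 kg.
Tool frame: the origin (TCP) lies midway between the tips of the shut fingers; the grasp point (between the pads) lies 19 mm behind it; z points along the fingers, y is the line along which they close (so a half turn about z gives the same grasp; the last joint's range is limited). The gripper opens to 85 mm and grips with 20 to 120 N. Pads are 22 mm wide; open, the fingers measure 114 mm over their backs; the gripper's body (76 mm by 85 mm) begins 54 mm behind the grasp point. The pads swing forward as they close: fully open they stand 13 mm farther back than shut.
Start: joints at [-1.323, 0.053, 1.613, -0, 1.476, -0.119], TCP at [0.224, -0.583, 0.231] pointing down, gripper open.
Joint ranges: [-3.01, 3.01], [-1.01, 2.22], [0.06, 2.58], [-1.02, 4.17], [0.09, 2.62], [-3.14, 3.14]. Speed limits (rad/s): [2.57, 2.57, 3.14, 3.14, 3.14, 3.14].

### API

Orientations are given as a rotation vector (axis times angle).
In Python, from station import ctrl, optics, job gives the robot as it stands.
- The arm moves only by the shell command python3 -m jog 'ROWS' [OPENING] [FORCE]. ROWS is JSON, a list of rows, each a list of 2 entries, a list of its own where there are three numbers: the shift along the tool's x, y, z in m, then the turn, a rotation vector about the tool's x, y, z in rad. A call has 1 to 5 rows; each row is the pose to reach, as a shift and turn from the pose commanded when the call began, along the tool's axes at that moment; what a row does not reach only later rows make up. A row lasts 1/10 s, in which the tool goes at most 50 mm and 8.59 degrees, less where a joint would pass 70% of its speed; a pose out of reach is approached as far as the arm can. A call with a gripper value outside its range is refused whole. OPENING is the opening, from 0 (shut) to 1 (fully open), set as the call begins (- or left out, the last holds). The fingers move at their own pace and stop on an object; FORCE is the grip in N (left out, the last holds). Time passes only in rows, so rows that repeat a pose let the fingers close. It gives the time, the measured TCP pose, the force, the opening and the grip force at its end, in the units of the state.
- ctrl.get_obs(): the state, without advancing time (a new reading comes with each control period).
- optics.get_image(name): name is "side" or "top"; returns a dict with "image" (400x640x3 uint8, blue, green, red), "fx", "fy", "cx", "cy" (pixels), "D" ([k1, k2, p1, p2, k3] as OpenCV has them; the pictures are not rectified), "rvec" (rotation vector, rad) and "tvec" (3), from world to camera coordinates, as OpenCV has them. Camera axes: x right, y down, z forward; pixel columns grow to the right and rows downward; lengths in m; the calibration is good to about 2 mm. A picture is of the moment at which its call begins. There is no depth.
- job.finish_job(): hands the job in; it is judged then, once.
The state is a dict: "t": time; "q": joint angles; "dq": joint speeds; "effort": joint torques, N m; "tool_pos": TCP position; "tool_rot": TCP orientation; "contact_force": force on the tool from outside, world axes, zero at the start; "wrist_torque": the same for the moment, N m; "opening": finger opening in m; "grip_force": force on a finger pad.
Only numpy, scipy, OpenCV 4.12 (cv2) and the standard library are available. Lean on these libraries where they do the work, as an engineer would, in place of code of your own. Each camera call takes 0.05 s, during which the arm holds its last target. There are 200 camera calls.

### The job

Clear the groceries off the wooden board over the hob, each kind to its holder on the worktop: the two spice jars upright in the deep narrow wooden caddy, one in each well; the two tins upright in the shallow wooden tray, one in each bay; the garlic in the middle of the round dish. Everything should sit right down on the floor of its holder. Do not tip a jar or a tin over on the way, and leave the jam jar standing where it is.

Things in the scene. Friction and masses are not known exactly. Their poses are not given: they have to be found in the camera images.
- spice_1_mid (a point): First spice jar with a black-brown screw lid, a slim upright cylinder 41 mm in diameter and 105 mm tall, about 0.11 kg, loose on the board; the point is its centre, 52 mm above its underside, z up its axis. The two spice jars count as alike: either may go in either well
- spice_2_mid (a point): Second spice jar with a black-brown screw lid, a slim upright cylinder 41 mm in diameter and 105 mm tall, about 0.11 kg, loose on the board; the point is its centre, 52 mm above its underside, z up its axis. The two spice jars count as alike: either may go in either well
- tin_1_mid (a point): First small closed food tin, a squat upright cylinder 57 mm in diameter and 72 mm tall, about 0.18 kg, loose on the board; the point is its centre, 36 mm above its underside, z up its axis. The two tins are alike: either may go in either bay
- tin_2_mid (a point): Second small closed food tin, a squat upright cylinder 57 mm in diameter and 72 mm tall, about 0.18 kg, loose on the board; the point is its centre, 36 mm above its underside, z up its axis. The two tins are alike: either may go in either bay
- garlic_mid (a point): Bulb of garlic, pale, roundish, 60 x 57 mm across and 58 mm tall with its tip, about 0.04 kg, loose on the board; the point is its centre, 29 mm above its underside
- jar_caddy: Wooden caddy for the spice jars, the narrower and deeper of the two wooden holders: 135 mm (its x) x 70 mm (its y) and 42 mm tall, walls and floor 5 mm. A wall across the middle makes two square wells of 60 mm, centred 32.5 mm either way from the origin along its x. It is fixed on the worktop beside the hob (height 0), to the left or to the right of it; two of the three holders stand side by side; origin: centre of its underside.
- tin_tray: Wooden tray for the tins, the larger and shallower of the two wooden holders: 165 mm (its x) x 86 mm (its y) and 22 mm tall, walls and floor 5 mm. A wall across the middle makes two bays, 75 mm (x) by 76 mm (y), centred 40 mm either way from the origin along its x. It is fixed on the worktop beside the hob (height 0), to the left or to the right of it; two of the three holders stand side by side; origin: centre of its underside.
- dish: Shallow round white dish for the garlic, 110 mm across the rim and 20 mm tall, floor about 5 mm thick. It is fixed on the worktop beside the hob (height 0), to the left or to the right of it; two of the three holders stand side by side; origin: centre of its underside.
- jam_jar_mid (a point): Jam jar with a wide red lid, 66 mm in diameter and 90 mm tall, loose on the board behind the others. It is not to be sorted and stays where it is; the point is its centre, 45 mm above its underside..
- board: Wooden cover board over the hob, fixed, always in the same place; its top is 45 mm above the worktop, x 0.34 to 0.80 m, y -0.165 to 0.305 m. The five things stand on it in any order, about 0.12 m or more apart between centres, the jam jar behind them. Wall cabinets overhang the back of the worktop from x 0.61 m on, undersides 0.50 m up for y above 0.22 and below -0.37 m, 0.68 m between

How it is judged:
By the outcome, as a careful person would: the job done as asked, in the order asked, and still so for the second after the job is handed in, with the robot touching nothing.
It also fails if it takes over 141 s, if anything falls off the work surface, if the arm or the gripper's body presses on something with over 40 N, if the wrist force passes 120 N, or if a joint passes its speed limit or range.

## Working session

There is one attempt and no reset: what is moved stays moved. The work goes in short steps, Python scripts to look and compute and a shell command to move; the robot and the scene stay as the last step left them, time stands still between calls to the robot, and variables do not carry over. Pictures are saved under pics/ and viewed, at most 14 in all, crops included, and the job is handed in when it is done.

```bash
ls; mkdir -p pics
python3 - <<'E'
from station import ctrl, optics
import cv2
o=ctrl.get_obs();print(o)
for n in("top","side"):
    d=optics.get_image(n);cv2.imwrite(f"pics/{n}0.png",d["image"]);print({k:v for k,v in d.items() if k!="image"})
E
```

```text
pics
{'t': 0.0, 'q': array([-1.32298816e+00,  5.33264075e-02,  1.61426755e+00, -1.43364921e-05,
        1.47600907e+00, -1.19012801e-01]), 'dq': array([ 0.00122888, -0.00128724, -0.00048843, -0.00116833, -0.00095657,
       -0.00218305]), 'effort': array([ 1.39433505e-04, -3.93681943e+01, -3.70174420e+01, -9.56367717e-05,
        7.03930607e-03,  1.42936415e-06]), 'tool_pos': array([ 0.22399347, -0.58282441,  0.2300977 ]), 'tool_rot': array([-3.08692791e+00, -5.72612338e-01,  2.25445648e-04]), 'contact_force': array([-0.90651588, -0.15236637,  0.33058615]), 'wrist_torque': array([ 0.00186707, -0.03169621,  0.01333359]), 'grip_force': 0.0, 'opening': 0.08553558863361213}
{'fx': 388.12566272831316, 'fy': 388.12566272831316, 'cx': 315.0928116648816, 'cy': 197.7087220909772, 'D': array([-0.02851198,  0.        ,  0.        ,  0.        ,  0.        ]), 'rvec': array([ 2.10270967, -2.16327913,  0.13620212]), 'tvec': array([0.01895889, 0.60714885, 1.12003104])}
{'fx': 451.53209946395697, 'fy': 451.53209946395697, 'cx': 319.69811705825657, 'cy': 199.02813924610385, 'D': array([-0.05963128,  0.        ,  0.        ,  0.        ,  0.        ]), 'rvec': array([ 0.72944859, -2.35483934,  1.38067076]), 'tvec': array([0.48422943, 0.25390423, 1.34062145])}
```

View pics/top0.png

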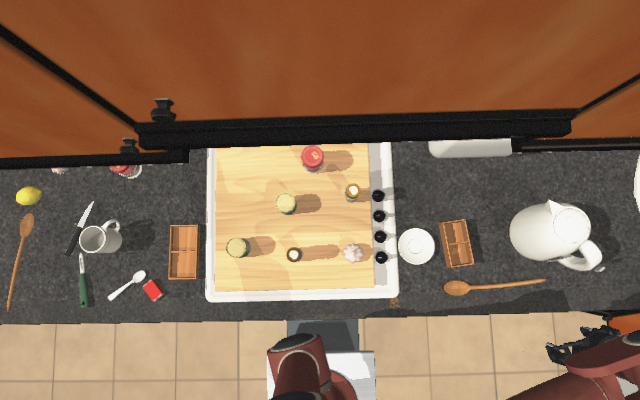

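View pics/side0.png

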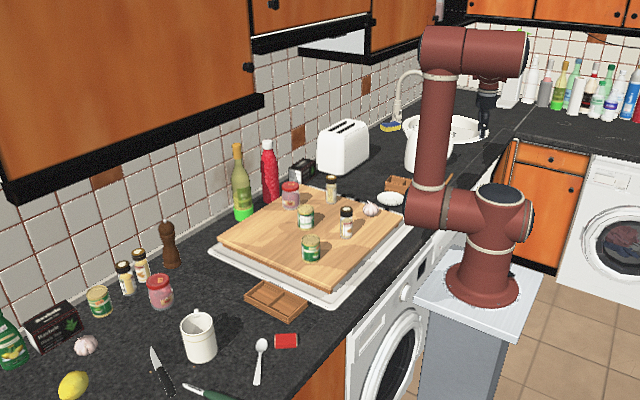

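Run:
```python
import cv2
a=cv2.imread("pics/top0.png")
cv2.imwrite("pics/c1.png",cv2.resize(a[140:300,160:360],None,fx=4,fy=3.75*4/3.75 if 0 else 3.75,interpolation=2)) if 0 else cv2.imwrite("pics/c1.png",cv2.resize(a[145:290,160:360],None,fx=4,fy=4,interpolation=2))
cv2.imwrite("pics/c2.png",cv2.resize(a[175:285,330:480],None,fx=5,fy=5,interpolation=2))
b=cv2.imread("pics/side0.png")
cv2.imwrite("pics/c3.png",cv2.resize(b[165:325,235:435],None,fx=3.75,fy=3.75,interpolation=2))
```

```text
(no output)
```

View pics/c1.png

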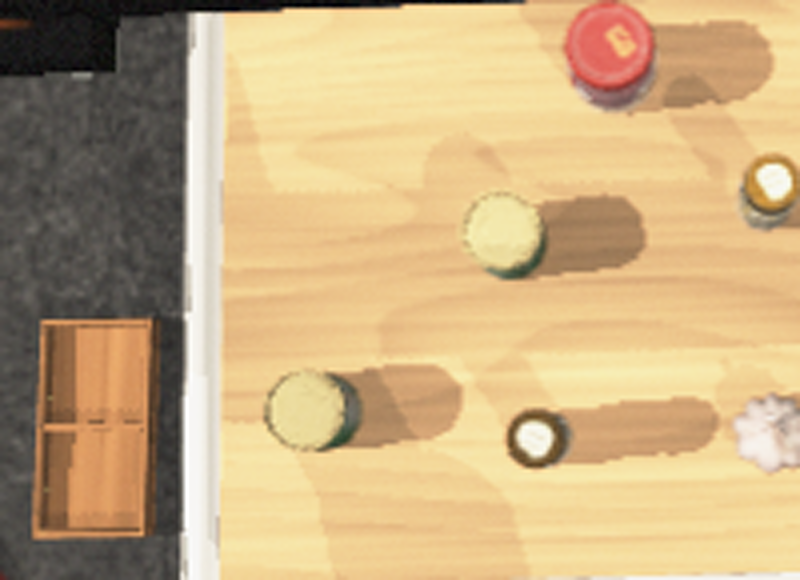

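View pics/c2.png

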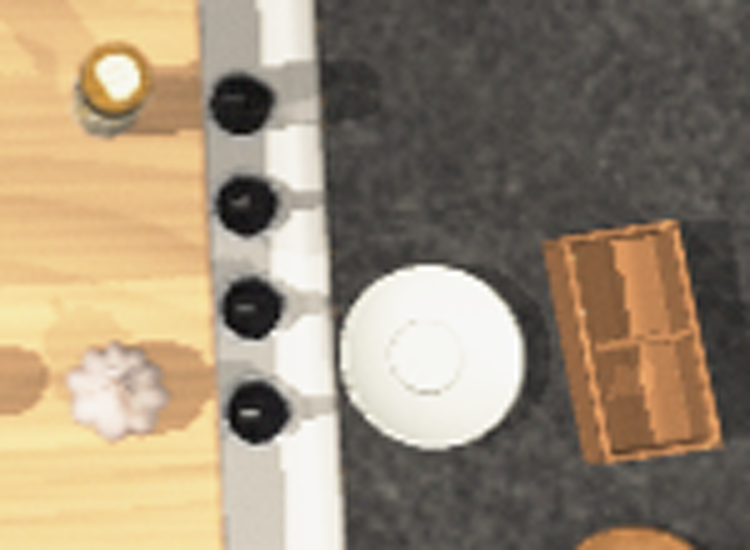

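View pics/c3.png

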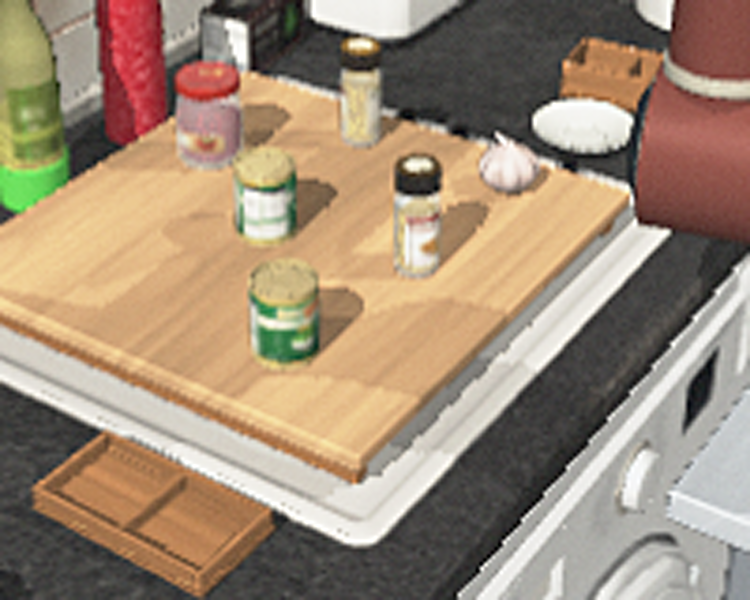

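```bash
cat > h.py <<'E'
import numpy as np, cv2, sys
from scipy.spatial.transform import Rotation as R
def K(d): return np.array([[d["fx"],0,d["cx"]],[0,d["fy"],d["cy"]],[0,0,1]])
def ray(d,uv,z):
    p=cv2.undistortPoints(np.array(uv,float).reshape(-1,1,2),K(d),d["D"]).reshape(-1,2)
    M=cv2.Rodrigues(d["rvec"])[0]; c=-M.T@d["tvec"]
    v=np.c_[p,np.ones(len(p))]@M
    return c+v*((z-c[2])/v[:,2])[:,None]
def proj(d,P): return cv2.projectPoints(np.array(P,float).reshape(-1,1,3),d["rvec"],d["tvec"],K(d),d["D"])[0].reshape(-1,2)
def go(x,y,z,yaw=0.):
    "tool-frame shift and turn from now to TCP (x,y,z), down, tool y along world direction yaw+90deg (mod 180)"
    from station import ctrl
    o=ctrl.get_obs(); r=R.from_rotvec(o["tool_rot"])
    best=None
    for k in(0,np.pi):
        T=R.from_euler('z',yaw+k)*R.from_euler('x',np.pi)
        t=(r.inv()*T).as_rotvec()
        q6=o["q"][5]+t[2]
        if best is None or abs(t).max()<abs(best).max(): best=t
    print("shift",np.round(r.inv().apply(np.array([x,y,z])-o["tool_pos"]),4),"turn",np.round(best,4),"q",np.round(o["q"],2),"F",np.round(o["contact_force"],1),"pos",np.round(o["tool_pos"],4),"t",round(o["t"],2))
if __name__=="__main__": go(*map(float,sys.argv[1:]))
E
python3 - <<'E'
from h import *
from station import optics
d=optics.get_image("top"); s=optics.get_image("side")
c1=lambda p:(160+(p[0]+.5)/4-.5,145+(p[1]+.5)/4-.5)
c2=lambda p:(330+(p[0]+.5)/5-.5,175+(p[1]+.5)/5-.5)
c3=lambda p:(235+(p[0]+.5)/3.75-.5,165+(p[1]+.5)/3.75-.5)
for n,c,p,z,q in[("tinA",c1,(505,229),.117,(267,166)),("tinB",c1,(308,410),.117,(285,278)),("spF",c1,(538,437),.15,(419,163)),("spB",c2,(114,80),.15,(361,48)),("jam",c1,(609,46),.135,(208,79)),("garlic",c2,(117,390),.068,(508,168)),("dish",c2,(432,357),.02,(584,126))]:
    P=ray(d,[c(p)],z); print(n,P.round(4)[0],"side-based",ray(s,[c3(q)],z).round(4)[0])
for n,c,z,ps in[("tray",c1,.022,[(43,321),(154,320),(152,537),(34,538)]),("trayS",c3,.022,[(274,518),(200,585),(33,490),(108,434)]),("caddy",c2,.042,[(567,238),(677,222),(722,443),(603,463)])]:
    P=ray(s if n=="trayS" else d,[c(p) for p in ps],z)[:,:2]; print(n,P.round(4).tolist(),P.mean(0).round(4))
    for i in range(4): e=P[(i+1)%4]-P[i]; print(np.linalg.norm(e).round(4),np.degrees(np.arctan2(e[1],e[0])).round(1))
E
```

```text
tinA [0.5873 0.0829 0.117 ] side-based [0.5811 0.0917 0.117 ]
tinB [0.4642 0.2223 0.117 ] side-based [0.4633 0.2272 0.117 ]
spF [0.4413 0.0598 0.15  ] side-based [0.4413 0.0607 0.15  ]
spB [ 0.6082 -0.1029  0.15  ] side-based [ 0.6056 -0.0968  0.15  ]
jam [0.7127 0.0058 0.135 ] side-based [0.7078 0.0143 0.135 ]
garlic [ 0.441  -0.1036  0.068 ] side-based [ 0.4398 -0.0984  0.068 ]
dish [ 0.4556 -0.2968  0.02  ] side-based [ 0.4549 -0.2912  0.02  ]
tray [[0.5401, 0.4492], [0.5385, 0.3628], [0.3752, 0.3617], [0.3763, 0.4517]] [0.4575 0.4064]
0.0864 -91.0
0.1633 -179.6
0.0901 89.3
0.1638 -0.9
trayS [[0.3689, 0.3755], [0.3711, 0.4608], [0.5384, 0.4533], [0.535, 0.3707]] [0.4534 0.415 ]
0.0853 88.5
0.1674 -2.6
0.0826 -92.3
0.1662 178.4
caddy [[0.523, -0.3761], [0.5305, -0.4422], [0.4002, -0.4579], [0.3908, -0.3875]] [ 0.4611 -0.4159]
0.0665 -83.5
0.1312 -173.1
0.0711 97.6
0.1327 4.9
```

```bash
python3 h.py .4413 .06 .24 0
```

```text
shift [ 0.4334 -0.5224 -0.0087] turn [-1.300e-03  1.000e-04  3.668e-01] q [-1.32  0.05  1.61 -0.    1.48 -0.12] F [ 0.1 -0.2 -0.8] pos [ 0.224  -0.5831  0.2305] t 0.2
```

```bash
python3 -m jog '[[[0,0,0],[0,0,0.12]],[[0,0,0],[0,0,0.24]],[[0,0,0],[0,0,0.367]],[[0,0,-0.01],[0,0,0.367]]]' 1; python3 -m jog '[[[0.015,-0.045,0],[0,0,0]],[[0.03,-0.09,0],[0,0,0]],[[0.045,-0.135,0],[0,0,0]],[[0.06,-0.18,0],[0,0,0]],[[0.075,-0.225,0],[0,0,0]]]'; python3 h.py .4413 .06 .24 0
```

```text
t: 0.6
tool_pos: [0.2239, -0.5823, 0.2394]
tool_rot: [-3.138, 0.0, 0.002]
contact_force: [-0.4, 0.1, 0.4]
opening: 0.0853
grip_force: 0.0
t: 1.1
tool_pos: [0.2995, -0.3568, 0.2421]
tool_rot: [3.141, 0.004, 0.001]
contact_force: [1.0, -0.3, 1.1]
opening: 0.0853
grip_force: 0.0
shift [ 0.1427 -0.4165  0.0019] turn [ 0.0008 -0.0008  0.0023] q [-1.03 -0.35  1.96  0.    1.53  0.54] F [ 1.  -0.3  1.1] pos [ 0.2995 -0.3568  0.2421] t 1.1
```

```bash
python3 -m jog '[[[0.015,-0.043,0],[0,0,0]],[[0.03,-0.086,0],[0,0,0]],[[0.045,-0.129,0],[0,0,0]],[[0.06,-0.172,0],[0,0,0]],[[0.074,-0.215,0],[0,0,0]]]' >/dev/null; python3 -m jog '[[[0.015,-0.043,0],[0,0,0]],[[0.03,-0.086,0],[0,0,0]],[[0.045,-0.129,0],[0,0,0]],[[0.06,-0.172,0],[0,0,0]],[[0.068,-0.2,0],[0,0,0]]]' >/dev/null;  python3 -m jog '[[[0,0,0.02],[0,0,0]],[[0,0,0.05],[0,0,0]],[[0,0,0.05],[0,0,0]],[[0,0,0.05],[0,0,0]]]'; python3 h.py .4413 .06 .101 0
python3 - <<'E'
from station import optics
import cv2
a=optics.get_image("top")["image"];b=optics.get_image("side")["image"]
cv2.imwrite("pics/p1.png",cv2.hconcat([cv2.resize(a[180:300,220:360],(560,480)),cv2.resize(b[150:290,280:340],(206,480))]))
E
```

```text
t: 2.5
tool_pos: [0.4411, 0.0565, 0.1917]
tool_rot: [-3.142, -0.002, 0.001]
contact_force: [0.1, 0.4, -0.0]
opening: 0.0852
grip_force: 0.0
shift [ 0.0002 -0.0035  0.0907] turn [-0.      0.0006  0.0012] q [-0.04 -0.38  2.06 -0.    1.46  1.53] F [ 0.1  0.4 -0. ] pos [0.4411 0.0565 0.1917] t 2.5
```

View pics/p1.png

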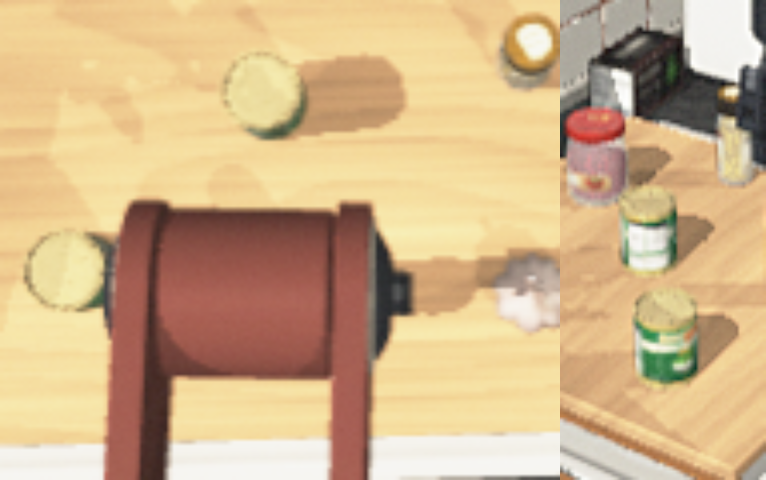

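```bash
python3 -m jog '[[[0,-0.0035,0.02],[0,0,0]],[[0,-0.0035,0.04],[0,0,0]],[[0,-0.0035,0.06],[0,0,0]]]'|grep -E "force|pos"
python3 - <<'E'
from station import optics
import cv2
b=optics.get_image("side")["image"]
cv2.imwrite("pics/p2.png",cv2.resize(b[150:290,270:410],(560,560),interpolation=2))
E
```

```text
tool_pos: [0.4427, 0.0598, 0.133]
contact_force: [-0.2, -0.2, -0.1]
grip_force: 0.0
```

View pics/p2.png

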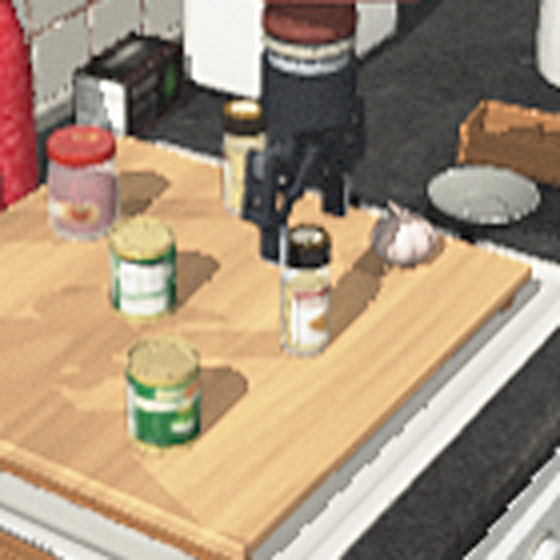

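```bash
python3 -m jog '[[[0,0,0.02],[0,0,0]],[[0,0,0.032],[0,0,0]],[[0,0,0.032],[0,0,0]]]'|grep -E "force|pos"; python3 -m jog '[[[0,0,0],[0,0,0]],[[0,0,0],[0,0,0]],[[0,0,0],[0,0,0]],[[0,0,0],[0,0,0]],[[0,0,0],[0,0,0]]]' 0.2 35; python3 -m jog '[[[0,0,0],[0,0,0]],[[0,0,0],[0,0,0]],[[0,0,0],[0,0,0]]]'
```

```text
tool_pos: [0.4406, 0.0599, 0.0986]
contact_force: [-0.4, 0.4, -0.1]
grip_force: 0.0
t: 3.75
tool_pos: [0.4421, 0.0602, 0.1005]
tool_rot: [-3.141, 0.0, -0.003]
contact_force: [0.1, 1.5, 4.5]
opening: 0.04
grip_force: 35.1
t: 4.05
tool_pos: [0.4421, 0.0602, 0.1005]
tool_rot: [-3.141, 0.0, -0.003]
contact_force: [-1.0, 0.9, 5.7]
opening: 0.0399
grip_force: 35.2
```

```bash
python3 -m jog '[[[0,0,-0.02],[0,0,0]],[[0,0,-0.06],[0,0,0]],[[0,0,-0.1],[0,0,0]]]'|grep -E "force|pos|open"; python3 -m jog '[[[-0.002,0.04,0],[0,0,0]],[[-0.004,0.08,0],[0,0,0]],[[-0.006,0.12,0],[0,0,0]],[[-0.007,0.16,0],[0,0,0]],[[-0.007,0.2,0],[0,0,0]]]'|grep -E "force|pos|open";python3 -m jog '[[[-0.002,0.04,0],[0,0,0]],[[-0.004,0.08,0],[0,0,0]],[[-0.006,0.12,0],[0,0,0]],[[-0.007,0.16,0],[0,0,0]],[[-0.007,0.2,0],[0,0,0]]]' |grep -E "force|pos|open"; python3 h.py .4287 -.4186 .12 .11
```

```text
tool_pos: [0.4398, 0.0599, 0.1984]
contact_force: [0.8, 0.2, -1.7]
opening: 0.0401
grip_force: 35.4
tool_pos: [0.4333, -0.1414, 0.1984]
contact_force: [0.8, -0.6, -1.1]
opening: 0.0403
grip_force: 35.6
tool_pos: [0.4262, -0.3413, 0.1981]
contact_force: [1.3, 0.2, -0.5]
opening: 0.04
grip_force: 35.6
shift [0.0026 0.0774 0.078 ] turn [-0.0012  0.0014 -0.1107] q [-0.81 -0.11  1.83 -0.    1.43  0.76] F [ 1.3  0.2 -0.5] pos [ 0.4262 -0.3413  0.1981] t 5.35
```

```bash
python3 -m jog '[[[0.0015,0.04,0],[0,0,-0.055]],[[0.0025,0.0774,0.02],[0,0,-0.111]],[[0.0025,0.0774,0.06],[0,0,-0.111]],[[0.0025,0.0774,0.08],[0,0,-0.111]],[[0.0025,0.0774,0.08],[0,0,-0.111]]]'|grep -E "force|pos|open"; python3 h.py .4287 -.4186 .0605 .11
python3 - <<'E'
from station import optics
from h import *
a=optics.get_image("top");b=optics.get_image("side")
print(proj(a,[[.4287,-.4186,.042]]))
cv2.imwrite("pics/p3.png",cv2.hconcat([cv2.resize(a["image"][200:290,390:510],(400,300),interpolation=2),cv2.resize(b["image"][150:240,330:450],(400,300),interpolation=2)]))
E
```

```text
tool_pos: [0.4269, -0.4148, 0.1134]
contact_force: [-0.3, 1.0, -1.5]
opening: 0.04
grip_force: 35.8
shift [0.0016 0.0045 0.0528] turn [-0.0088  0.006   0.0002] q [-0.9   0.09  1.78 -0.    1.28  0.56] F [-0.3  1.  -1.5] pos [ 0.4269 -0.4148  0.1134] t 5.85
[[459.81969362 253.79447321]]
```

View pics/p3.png

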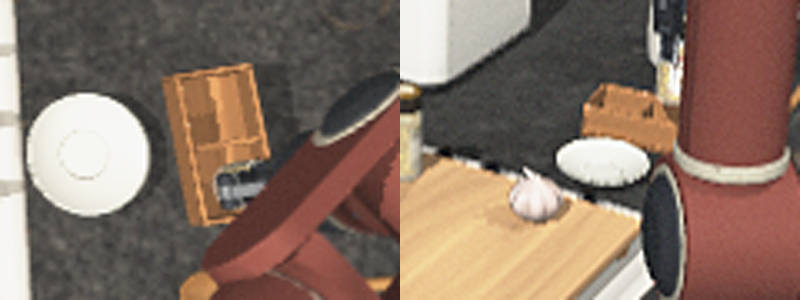

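```bash
python3 -m jog '[[[0.0015,0.002,0.015],[0,0,0]],[[0.0015,0.003,0.03],[0,0,0]],[[0.0015,0.003,0.042],[0,0,0]],[[0.0015,0.003,0.05],[0,0,0]],[[0.0015,0.003,0.05],[0,0,0]]]'; python3 h.py .4287 -.4186 .0605 .11
```

```text
t: 6.45
tool_pos: [0.4306, -0.419, 0.0671]
tool_rot: [-3.134, -0.174, 0.003]
contact_force: [-0.3, 0.4, -2.0]
opening: 0.0402
grip_force: 35.8
shift [-0.0019 -0.0006  0.0066] turn [-0.0031  0.002   0.0009] q [-0.9   0.15  1.79 -0.    1.2   0.56] F [-0.3  0.4 -2. ] pos [ 0.4306 -0.419   0.0671] t 6.45
```

No contact; final lowering and release.

```bash
python3 -m jog '[[[-0.001,0,0.003],[0,0,0]],[[-0.001,0,0.006],[0,0,0]],[[-0.001,0,0.0065],[0,0,0]],[[-0.001,0,0.0065],[0,0,0]]]'|grep -E "force|pos|open"; python3 -m jog '[[[0,0,0],[0,0,0]],[[0,0,0],[0,0,0]],[[0,0,0],[0,0,0]],[[0,0,0],[0,0,0]]]' 0.75|grep -E "force|pos|open"; python3 -m jog '[[[0,0,-0.02],[0,0,0]],[[0,0,-0.05],[0,0,0]],[[0,0,-0.09],[0,0,0]],[[0,0,-0.13],[0,0,0]],[[0,0,-0.17],[0,0,0]]]' 1|grep -E "force|pos|open"; python3 h.py .6075 -.101 .24 0
```

```text
tool_pos: [0.4306, -0.4204, 0.063]
contact_force: [-0.1, 0.4, -1.7]
opening: 0.0403
grip_force: 35.8
tool_pos: [0.4307, -0.4204, 0.0632]
contact_force: [-0.7, 0.1, 1.0]
opening: 0.064
grip_force: 0.0
tool_pos: [0.4304, -0.4201, 0.2344]
contact_force: [-0.1, 0.1, -0.4]
opening: 0.0855
grip_force: 0.0
shift [ 0.2113 -0.2975 -0.0056] turn [-0.     -0.      0.1108] q [-0.9  -0.    1.67  0.    1.48  0.56] F [-0.1  0.1 -0.4] pos [ 0.4304 -0.4201  0.2344] t 7.75
```

```bash
python3 -m jog '[[[0.03,-0.04,0.01],[0,0,0.055]],[[0.06,-0.08,0.02],[0,0,0.111]],[[0.09,-0.12,0.03],[0,0,0.111]],[[0.12,-0.16,0.03],[0,0,0.111]],[[0.14,-0.2,0.03],[0,0,0.111]]]' |grep -E "force|pos|open"; python3 h.py .6075 -.101 .20 0
```

```text
tool_pos: [0.5483, -0.2041, 0.2024]
contact_force: [0.7, -0.2, 0.4]
opening: 0.0854
grip_force: 0.0
shift [ 0.0591 -0.1032  0.0025] turn [-0.0002  0.     -0.0002] q [-0.48 -0.02  1.74  0.    1.43  1.09] F [ 0.7 -0.2  0.4] pos [ 0.5483 -0.2041  0.2024] t 8.25
```

Run:
```python
from station import optics
from h import *
a=optics.get_image("top");b=optics.get_image("side")
cv2.imwrite("pics/p4.png",cv2.hconcat([cv2.resize(a["image"][170:290,330:490],(400,300),interpolation=2),cv2.resize(b["image"][140:230,310:430],(400,300),interpolation=2)]))
```

```text
(no output)
```

View pics/p4.png

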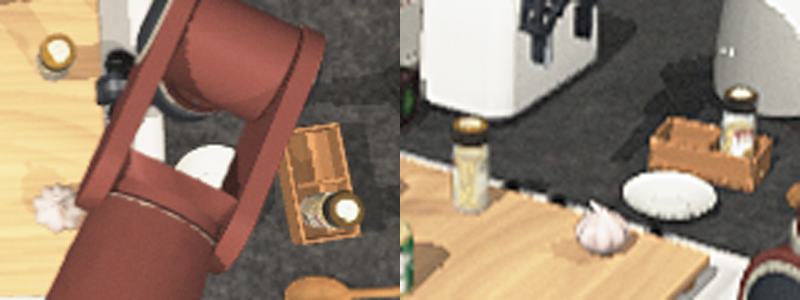

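```bash
python3 -m jog '[[[0.02,-0.034,0],[0,0,0]],[[0.04,-0.068,0],[0,0,0]],[[0.059,-0.103,0],[0,0,0]],[[0.059,-0.103,0.02],[0,0,0]],[[0.059,-0.103,0.04],[0,0,0]]]' |grep -E "force|pos|open"; python3 -m jog '[[[0,0,0.02],[0,0,0]],[[0,0,0.04],[0,0,0]],[[0,0,0.058],[0,0,0]],[[0,0,0.058],[0,0,0]]]' |grep -E "force|pos|open";python3 h.py .6075 -.101 .101 0
python3 - <<'E'
from station import optics
from h import *
a=optics.get_image("top");b=optics.get_image("side")
print(ray(a,[(468.4,253.5)],.11),[.4287,-.4186])
cv2.imwrite("pics/p5.png",cv2.hconcat([cv2.resize(a["image"][150:240,300:420],(400,300),interpolation=2),cv2.resize(b["image"][130:220,270:390],(400,300),interpolation=2)]))
E
```

```text
tool_pos: [0.6076, -0.1027, 0.1634]
contact_force: [-0.2, -0.2, 0.0]
opening: 0.0851
grip_force: 0.0
tool_pos: [0.6042, -0.1032, 0.1014]
contact_force: [0.4, 0.8, -0.5]
opening: 0.0854
grip_force: 0.0
shift [ 0.0033 -0.0022  0.0004] turn [-0.0015  0.0059 -0.0008] q [-0.29  0.14  1.74 -0.    1.26  1.28] F [ 0.4  0.8 -0.5] pos [ 0.6042 -0.1032  0.1014] t 9.25
[[ 0.42905595 -0.41900823  0.11      ]] [0.4287, -0.4186]
```

View pics/p5.png

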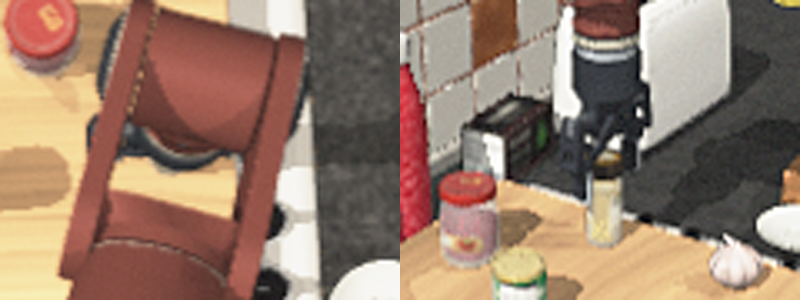

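```bash
python3 -m jog '[[[0.0015,-0.001,0],[0,0,0]],[[0.0015,-0.001,0],[0,0,0]],[[0.0015,-0.001,0],[0,0,0]],[[0.0015,-0.001,0],[0,0,0]],[[0.0015,-0.001,0],[0,0,0]]]' 0.2 35|grep -E "force|pos|open"; python3 -m jog '[[[0,0,0],[0,0,0]],[[0,0,0],[0,0,0]]]'|grep -E "force|pos|open";  python3 -m jog '[[[0,0,-0.02],[0,0,0]],[[0,0,-0.05],[0,0,0]],[[0,0,-0.085],[0,0,0]],[[-0.01,0.02,-0.095],[0,0,0]],[[-0.025,0.06,-0.095],[0,0,0]]]'|grep -E "force|pos|open"; python3 h.py .4933 -.4114 .2 .11
```

```text
tool_pos: [0.6088, -0.1024, 0.1061]
contact_force: [0.4, -0.9, 3.9]
opening: 0.0398
grip_force: 34.9
tool_pos: [0.6088, -0.1025, 0.106]
contact_force: [-1.3, -1.6, 5.4]
opening: 0.0404
grip_force: 34.9
tool_pos: [0.5844, -0.1608, 0.2022]
contact_force: [1.0, -1.4, -1.1]
opening: 0.04
grip_force: 35.3
shift [-0.0921  0.2502  0.0019] turn [ 0.0005 -0.0041 -0.106 ] q [-0.39  0.02  1.69  0.    1.42  1.17] F [ 1.  -1.4 -1.1] pos [ 0.5844 -0.1608  0.2022] t 10.55
```

```bash
python3 -m jog '[[[-0.015,0.045,0],[0,0,-0.03]],[[-0.03,0.09,0],[0,0,-0.06]],[[-0.05,0.135,0],[0,0,-0.1]],[[-0.07,0.18,0],[0,0,-0.106]],[[-0.08,0.22,0],[0,0,-0.106]]]'|grep -E "force|pos|open"; python3 h.py .4933 -.4114 .12 .11
```

```text
tool_pos: [0.501, -0.3833, 0.1985]
contact_force: [0.6, -0.2, -1.5]
opening: 0.04
grip_force: 35.2
shift [-0.0105  0.0273  0.0785] turn [-0.002   0.0013 -0.0051] q [-0.77  0.09  1.63  0.    1.42  0.69] F [ 0.6 -0.2 -1.5] pos [ 0.501  -0.3833  0.1985] t 11.05
```

```bash
python3 -m jog '[[[-0.0105,0.0273,0],[0,0,-0.005]],[[-0.0105,0.0273,0.03],[0,0,-0.005]],[[-0.0105,0.0273,0.06],[0,0,-0.005]],[[-0.0105,0.0273,0.08],[0,0,-0.005]],[[-0.0105,0.0273,0.08],[0,0,-0.005]]]'|grep -E "force|pos|open"; python3 -m jog '[[[0,0,0],[0,0,0]]]' >/dev/null; python3 h.py .4933 -.4114 .066 .11
```

```text
tool_pos: [0.4929, -0.4075, 0.114]
contact_force: [-0.9, 0.4, -1.1]
opening: 0.04
grip_force: 35.3
shift [-0.002   0.0016  0.0531] turn [-0.0016  0.0009  0.0009] q [-0.81  0.18  1.66  0.    1.3   0.65] F [ 0.5 -0.6 -0.6] pos [ 0.4951 -0.4097  0.1191] t 11.65
```

```bash
python3 -m jog '[[[-0.002,0.0016,0.015],[0,0,0]],[[-0.002,0.0016,0.03],[0,0,0]],[[-0.002,0.0016,0.044],[0,0,0]],[[-0.002,0.0016,0.048],[0,0,0]],[[-0.002,0.0016,0.05],[0,0,0]]]'|grep -E "force|pos|open";  python3 -m jog '[[[0,0,0.003],[0,0,0]],[[0,0,0.0045],[0,0,0]],[[0,0,0.0045],[0,0,0]]]'; python3 h.py .4933 -.4114 .066 .11
```

```text
tool_pos: [0.4931, -0.4115, 0.0683]
contact_force: [0.1, 0.8, -0.9]
opening: 0.0399
grip_force: 35.3
t: 12.45
tool_pos: [0.494, -0.4124, 0.0661]
tool_rot: [3.136, 0.174, 0.001]
contact_force: [0.6, 0.5, 1.1]
opening: 0.0398
grip_force: 35.1
shift [-0.0006 -0.0011  0.0001] turn [ 0.0008 -0.0007  0.0008] q [-0.81  0.24  1.69  0.    1.21  0.65] F [0.6 0.5 1.1] pos [ 0.494  -0.4124  0.0661] t 12.45
```

```bash
python3 -m jog '[[[0,0,0],[0,0,0]],[[0,0,0],[0,0,0]],[[0,0,0],[0,0,0]],[[0,0,0],[0,0,0]]]' 0.75|grep -E "force|pos|open"; python3 -m jog '[[[0,0,-0.02],[0,0,0]],[[0,0,-0.05],[0,0,0]],[[0,0,-0.09],[0,0,0]],[[0,0,-0.13],[0,0,0]],[[0,0,-0.13],[0,0,0.106]]]' 1|grep -E "force|pos|open"; python3 h.py .585 .0855 .19 0
python3 -m jog '[[[0.01,-0.045,0],[0,0,0]],[[0.02,-0.09,0],[0,0,0]],[[0.03,-0.135,0],[0,0,0]],[[0.04,-0.18,0],[0,0,0]],[[0.05,-0.225,0],[0,0,0]]]' |grep -E "force|pos|open"; python3 h.py .585 .0855 .19 0
python3 - <<'E'
from station import optics
from h import *
a=optics.get_image("top");b=optics.get_image("side")
cv2.imwrite("pics/p6.png",cv2.hconcat([cv2.resize(a["image"][190:280,390:510],(400,300),interpolation=2),cv2.resize(b["image"][140:230,340:460],(400,300),interpolation=2)]))
E
```

```text
tool_pos: [0.4937, -0.4121, 0.0654]
contact_force: [0.1, 0.5, 0.7]
opening: 0.0645
grip_force: 0.0
tool_pos: [0.4964, -0.4149, 0.204]
contact_force: [0.5, -0.6, 1.3]
opening: 0.0857
grip_force: 0.0
shift [ 0.0896 -0.5003  0.0099] turn [ 0.0097 -0.0092  0.0022] q [-0.81  0.11  1.6   0.    1.42  0.76] F [ 0.5 -0.6  1.3] pos [ 0.4964 -0.4149  0.204 ] t 13.35
tool_pos: [0.5426, -0.1851, 0.1955]
contact_force: [0.3, 0.2, -1.4]
opening: 0.0852
grip_force: 0.0
shift [ 0.0435 -0.2704  0.0055] turn [ 0.0002 -0.0005  0.0044] q [-0.46 -0.05  1.77  0.    1.41  1.11] F [ 0.3  0.2 -1.4] pos [ 0.5426 -0.1851  0.1955] t 13.85
```

View pics/p6.png

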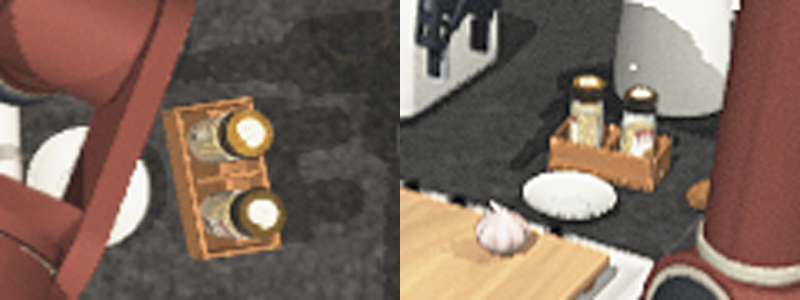

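```bash
python3 -m jog '[[[0.008,-0.045,0],[0,0,0]],[[0.016,-0.09,0],[0,0,0]],[[0.024,-0.135,0],[0,0,0]],[[0.032,-0.18,0],[0,0,0]],[[0.038,-0.225,0],[0,0,0]]]' |grep -E "pos"; python3 -m jog '[[[0.005,-0.045,0],[0,0,0.004]],[[0.005,-0.045,0.03],[0,0,0.004]],[[0.005,-0.045,0.055],[0,0,0.004]],[[0.005,-0.045,0.07],[0,0,0.004]],[[0.005,-0.045,0.07],[0,0,0.004]]]' |grep -E "force|pos|open"; python3 h.py .585 .086 .071 0
python3 - <<'E'
from station import optics
from h import *
b=optics.get_image("side")
cv2.imwrite("pics/p7.png",cv2.resize(b["image"][140:260,270:390],(480,480),interpolation=2))
E
```

```text
tool_pos: [0.5798, 0.0394, 0.1955]
tool_pos: [0.5825, 0.0827, 0.1222]
contact_force: [-0.7, 0.2, 0.7]
opening: 0.0855
grip_force: 0.0
shift [ 0.0028 -0.0033  0.0512] turn [0.0003 0.0055 0.0001] q [ 0.01  0.06  1.79 -0.    1.29  1.59] F [-0.7  0.2  0.7] pos [0.5825 0.0827 0.1222] t 14.95
```

View pics/p7.png

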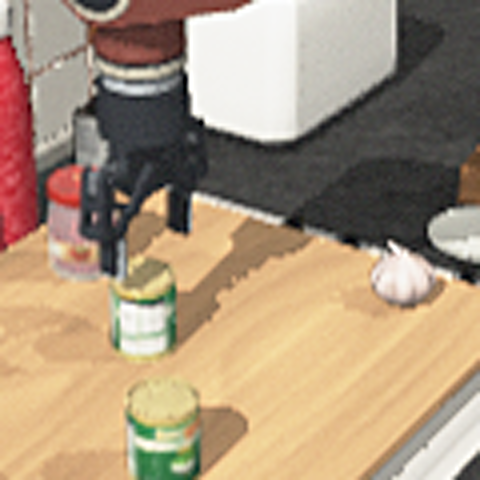

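```bash
python3 -m jog '[[[0.001,-0.0035,0.015],[0,0,0]],[[0.001,-0.0035,0.03],[0,0,0]],[[0.001,-0.0035,0.045],[0,0,0]],[[0.001,-0.0035,0.053],[0,0,0]],[[0.001,-0.0035,0.053],[0,0,0]]]' |grep -E "force|pos|open"; python3 -m jog '[[[0,0,0],[0,0,0]],[[0,0,0],[0,0,0]],[[0,0,0],[0,0,0]],[[0,0,0],[0,0,0]],[[0,0,0],[0,0,0]]]' 0.4 40|grep -E "force|pos|open"; python3 -m jog '[[[0,0,-0.02],[0,0,0]],[[0,0,-0.05],[0,0,0]],[[0,0,-0.085],[0,0,0]],[[0,0,-0.12],[0,0,0]]]'|grep -E "force|pos|open";python3 h.py .4965 .408 .19 -.02
```

```text
tool_pos: [0.5837, 0.0868, 0.0699]
contact_force: [0.7, -0.6, -0.7]
opening: 0.0853
grip_force: 0.0
tool_pos: [0.5861, 0.0869, 0.0734]
contact_force: [0.3, -0.2, 3.6]
opening: 0.0564
grip_force: 43.0
tool_pos: [0.5842, 0.0869, 0.1921]
contact_force: [-0.8, 0.2, -1.9]
opening: 0.0567
grip_force: 43.2
shift [-0.0874 -0.3212  0.0024] turn [0.     0.0028 0.0208] q [0.02 0.   1.73 0.   1.41 1.59] F [-0.8  0.2 -1.9] pos [0.5842 0.0869 0.1921] t 16.4
```

```bash
python3 -m jog '[[[-0.012,-0.042,0],[0,0,0]],[[-0.024,-0.084,0],[0,0,0]],[[-0.036,-0.126,0],[0,0,0]],[[-0.048,-0.168,0],[0,0,0]],[[-0.06,-0.21,0],[0,0,0.02]]]'|grep -E "force|pos|open"; python3 -m jog '[[[-0.01,-0.04,0],[0,0,0]],[[-0.02,-0.08,0],[0,0,0]],[[-0.027,-0.11,0],[0,0,0]],[[-0.027,-0.11,0.03],[0,0,0]],[[-0.027,-0.11,0.06],[0,0,0]]]'|grep -E "force|pos|open"; python3 -m jog '[[[0,0,0.04],[0,0,0]],[[0,0,0.05],[0,0,0]],[[0,0,0.05],[0,0,0]]]'|grep -E "force|pos|open"; python3 h.py .4965 .408 .0335 -.02
python3 - <<'E'
from station import optics
from h import *
a=optics.get_image("top");b=optics.get_image("side")
cv2.imwrite("pics/p8.png",cv2.hconcat([cv2.resize(a["image"][205:295,140:260],(400,300),interpolation=2),cv2.resize(b["image"][230:335,220:360],(400,300),interpolation=2)]))
E
```

```text
tool_pos: [0.5237, 0.2981, 0.1914]
contact_force: [0.4, -0.3, -2.8]
opening: 0.0565
grip_force: 43.4
tool_pos: [0.4999, 0.4088, 0.1321]
contact_force: [-0.5, -0.3, -2.9]
opening: 0.056
grip_force: 43.6
tool_pos: [0.4981, 0.406, 0.0791]
contact_force: [0.1, -0.8, -1.3]
opening: 0.0564
grip_force: 43.4
shift [-0.0014 -0.0021  0.0456] turn [0.0036 0.0055 0.0008] q [0.57 0.23 1.68 0.   1.24 2.16] F [ 0.1 -0.8 -1.3] pos [0.4981 0.406  0.0791] t 17.7
```

View pics/p8.png

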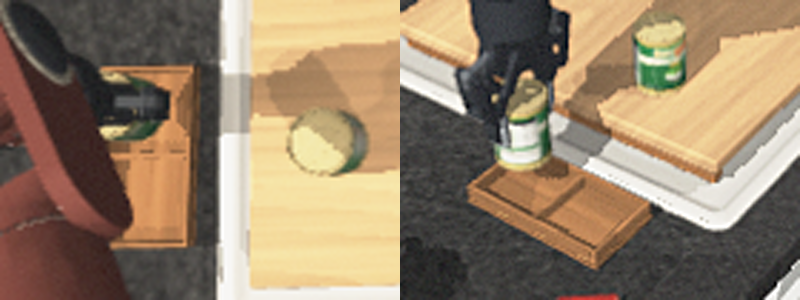

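Run:
```python
from station import optics
from h import *
a=optics.get_image("top");b=optics.get_image("side")
f=lambda x,y:(140+x*.3,205+y*.3)
print(ray(a,[f(130,104),f(157,110)],.05)); print(ray(a,[f(108,66),f(195,66),f(190,246),f(185,154)],.022))
g=lambda x,y:(220+x*.35,230+y*.35)
print(ray(b,[g(469,190),g(515,160),g(652,212),g(597,267),g(546,217),g(585,182)],.022))
```

```text
[[0.50293075 0.41087335 0.05      ]
 [0.49694297 0.38623097 0.05      ]]
[[0.54012491 0.44288827 0.022     ]
 [0.53791565 0.36162453 0.022     ]
 [0.37541928 0.36355796 0.022     ]
 [0.45787393 0.36949601 0.022     ]]
[[0.20534362 0.23442823 0.022     ]
 [0.18781839 0.1681655  0.022     ]
 [0.04330496 0.16504923 0.022     ]
 [0.05822671 0.26313837 0.022     ]
 [0.12566502 0.22788323 0.022     ]
 [0.11495363 0.16016222 0.022     ]]
```

```bash
python3 -m jog '[[[-0.001,-0.001,0.015],[0,0,0]],[[-0.001,-0.001,0.03],[0,0,0]],[[-0.001,-0.001,0.04],[0,0,0]],[[-0.001,-0.001,0.043],[0,0,0]],[[-0.001,-0.001,0.043],[0,0,0]]]'|grep -E "force|pos|open"; python3 -m jog '[[[0,0,0.002],[0,0,0]],[[0,0,0.004],[0,0,0]],[[0,0,0.005],[0,0,0]]]'; python3 h.py .4965 .408 .0335 -.02
```

```text
tool_pos: [0.4984, 0.4078, 0.0378]
contact_force: [0.1, 0.2, -2.0]
opening: 0.0568
grip_force: 43.4
t: 18.7
tool_pos: [0.4995, 0.4085, 0.0346]
tool_rot: [-3.141, 0.03, -0.001]
contact_force: [-0.7, -0.7, -1.8]
opening: 0.0562
grip_force: 43.4
shift [-0.003   0.0006  0.0011] turn [-0.0004 -0.0006  0.0008] q [ 0.57  0.29  1.7  -0.    1.16  2.16] F [-0.7 -0.7 -1.8] pos [0.4995 0.4085 0.0346] t 18.7
```

```bash
python3 -m jog '[[[-0.002,0,0.001],[0,0,0]],[[-0.002,0,0.0015],[0,0,0]],[[-0.002,0,0.0015],[0,0,0]]]'|grep -E "force|pos"; python3 -m jog '[[[0,0,0],[0,0,0]],[[0,0,0],[0,0,0]],[[0,0,0],[0,0,0]]]' 0.9|grep -E "force|pos|open"; python3 -m jog '[[[0,0,-0.02],[0,0,0]],[[0,0,-0.05],[0,0,0]],[[0,0,-0.09],[0,0,0]],[[0,0,-0.13],[0,0,0]],[[0,0,-0.13],[0,0,-0.02]]]' 1|grep -E "force|pos|open"; python3 h.py .464 .224 .16 0
```

```text
tool_pos: [0.4973, 0.4085, 0.0335]
contact_force: [-2.1, -0.5, 1.7]
grip_force: 43.7
tool_pos: [0.4975, 0.4085, 0.033]
contact_force: [-0.3, -0.2, -0.6]
opening: 0.0766
grip_force: 0.0
tool_pos: [0.5009, 0.4108, 0.1713]
contact_force: [0.9, 0.7, 0.5]
opening: 0.0853
grip_force: 0.0
shift [-0.0373  0.1868  0.0095] turn [-0.0075 -0.0115  0.0015] q [0.57 0.14 1.62 0.   1.37 2.14] F [0.9 0.7 0.5] pos [0.5009 0.4108 0.1713] t 19.8
```

```bash
python3 -m jog '[[[-0.008,0.046,0],[0,0,0]],[[-0.016,0.092,0],[0,0,0]],[[-0.024,0.138,0],[0,0,0]],[[-0.034,0.184,0],[0,0,0]],[[-0.034,0.184,0],[0,0,0]]]'|grep -E "force|pos"; python3 -m jog '[[[0,0,0.015],[0,0,0]],[[0,0,0.035],[0,0,0]],[[0,0,0.035],[0,0,0]]]'|grep -E "force|pos"; python3 h.py .464 .224 .071 0
python3 - <<'E'
from station import optics
from h import *
b=optics.get_image("side")
cv2.imwrite("pics/p9.png",cv2.resize(b["image"][190:330,220:360],(560,560),interpolation=2))
E
```

```text
tool_pos: [0.4619, 0.2204, 0.1613]
contact_force: [1.1, 1.0, -0.0]
grip_force: 0.0
tool_pos: [0.4611, 0.2244, 0.1237]
contact_force: [0.0, 0.5, -0.2]
grip_force: 0.0
shift [0.0033 0.0004 0.0526] turn [0.0018 0.0066 0.0019] q [ 0.31 -0.12  1.97  0.    1.3   1.88] F [ 0.   0.5 -0.2] pos [0.4611 0.2244 0.1237] t 20.6
```

View pics/p9.png

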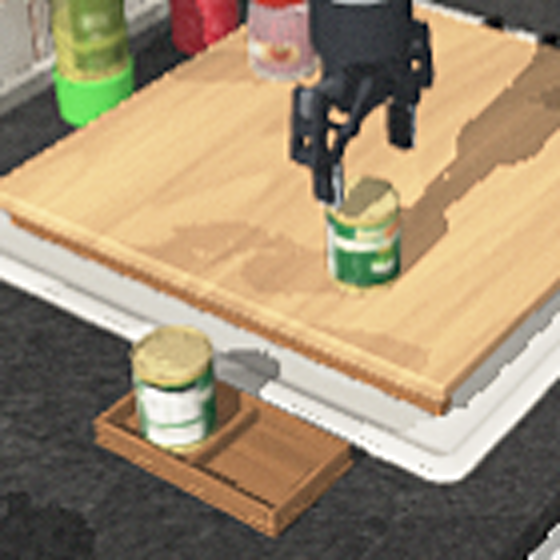

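```bash
python3 -m jog '[[[0.001,0,0.015],[0,0,0]],[[0.001,0,0.03],[0,0,0]],[[0.001,0,0.045],[0,0,0]],[[0.001,0,0.053],[0,0,0]],[[0.001,0,0.053],[0,0,0]]]' |grep -E "force|pos|open"; python3 -m jog '[[[0,0,0],[0,0,0]],[[0,0,0],[0,0,0]],[[0,0,0],[0,0,0]],[[0,0,0],[0,0,0]],[[0,0,0],[0,0,0]]]' 0.4 40|grep -E "force|pos|open"; python3 -m jog '[[[0,0,-0.02],[0,0,0]],[[0,0,-0.05],[0,0,0]],[[0,0,-0.085],[0,0,0]],[[0,0,-0.115],[0,0,0]],[[0,0,-0.115],[0,0,0]]]'|grep -E "force|pos|open";python3 h.py .4165 .409 .19 -.02
```

```text
tool_pos: [0.463, 0.2239, 0.0726]
contact_force: [0.0, -0.0, -0.3]
opening: 0.0852
grip_force: 0.0
tool_pos: [0.4652, 0.2246, 0.0759]
contact_force: [-0.2, 0.6, 3.9]
opening: 0.0565
grip_force: 42.8
tool_pos: [0.4669, 0.2252, 0.1949]
contact_force: [1.0, -0.7, -0.8]
opening: 0.0566
grip_force: 43.0
shift [-0.0503 -0.1839  0.005 ] turn [-0.0028 -0.0085  0.0209] q [ 0.31 -0.19  1.9   0.    1.42  1.88] F [ 1.  -0.7 -0.8] pos [0.4669 0.2252 0.1949] t 22.15
```

```bash
python3 -m jog '[[[-0.012,-0.046,0],[0,0,0]],[[-0.024,-0.092,0],[0,0,0]],[[-0.036,-0.138,0],[0,0,0.02]],[[-0.05,-0.184,0],[0,0,0.02]],[[-0.05,-0.184,0],[0,0,0.02]]]'|grep -E "force|pos|open"; python3 -m jog '[[[0,0,0.03],[0,0,0]],[[0,0,0.07],[0,0,0]],[[0,0,0.1],[0,0,0]],[[0,0,0.115],[0,0,0]],[[0,0,0.115],[0,0,0]]]'|grep -E "force|pos|open"; python3 h.py .4165 .409 .036 -.02
```

```text
tool_pos: [0.4112, 0.412, 0.1874]
contact_force: [0.1, 1.0, -1.9]
opening: 0.0567
grip_force: 43.6
tool_pos: [0.4121, 0.4061, 0.0708]
contact_force: [-0.5, 0.1, -1.1]
opening: 0.0566
grip_force: 43.6
shift [ 0.0046 -0.0031  0.0347] turn [0.0048 0.0058 0.0003] q [ 0.65  0.1   1.84 -0.    1.2   2.24] F [-0.5  0.1 -1.1] pos [0.4121 0.4061 0.0708] t 23.15
```

```bash
python3 -m jog '[[[0.003,-0.0015,0.012],[0,0,0]],[[0.003,-0.0015,0.024],[0,0,0]],[[0.003,-0.0015,0.031],[0,0,0]],[[0.003,-0.0015,0.033],[0,0,0]],[[0.003,-0.0015,0.033],[0,0,0]]]'|grep -E "force|pos|open"; python3 -m jog '[[[0,0,0.001],[0,0,0]],[[0,0,0.002],[0,0,0]],[[0,0,0.002],[0,0,0]]]'|grep -E "force|pos|open"; python3 h.py .4165 .409 .036 -.02
```

```text
tool_pos: [0.4172, 0.4097, 0.0416]
contact_force: [-0.8, -0.0, -1.0]
opening: 0.0566
grip_force: 43.6
tool_pos: [0.4174, 0.4098, 0.0401]
contact_force: [0.8, -0.1, -1.4]
opening: 0.0565
grip_force: 43.6
shift [-0.0008  0.0009  0.0041] turn [-0.0002 -0.0003  0.0008] q [0.65 0.15 1.85 0.   1.14 2.24] F [ 0.8 -0.1 -1.4] pos [0.4174 0.4098 0.0401] t 23.95
```

```bash
python3 -m jog '[[[-0.001,0,0.002],[0,0,0]],[[-0.001,0,0.003],[0,0,0]],[[-0.001,0,0.004],[0,0,0]],[[-0.001,0,0.0045],[0,0,0]],[[-0.001,0,0.0045],[0,0,0]]]'|grep -E "force|pos"; python3 -m jog '[[[0,0,0],[0,0,0]],[[0,0,0],[0,0,0]],[[0,0,0],[0,0,0]]]' 0.9|grep -E "force|pos|open"; python3 -m jog '[[[0,0,-0.02],[0,0,0]],[[0,0,-0.05],[0,0,0]],[[0,0,-0.09],[0,0,0]],[[0,0,-0.13],[0,0,0]],[[0,0,-0.13],[0,0,-0.02]]]' 1|grep -E "force|pos|open"; python3 h.py .4405 -.102 .17 0
```

```text
tool_pos: [0.4162, 0.4098, 0.036]
contact_force: [-3.3, -1.5, 5.1]
grip_force: 44.0
tool_pos: [0.4164, 0.4098, 0.0352]
contact_force: [0.5, 0.1, 0.0]
opening: 0.0768
grip_force: 0.0
tool_pos: [0.4197, 0.4124, 0.1731]
contact_force: [0.5, 0.8, 0.9]
opening: 0.0855
grip_force: 0.0
shift [ 0.0201  0.5144 -0.0008] turn [-0.0081 -0.0106  0.0015] q [0.65 0.   1.77 0.   1.36 2.22] F [0.5 0.8 0.9] pos [0.4197 0.4124 0.1731] t 25.25
```

```bash
python3 -m jog '[[[0.002,0.045,0],[0,0,0]],[[0.004,0.09,0],[0,0,0]],[[0.006,0.135,0],[0,0,0]],[[0.008,0.18,0],[0,0,0]],[[0.01,0.225,0],[0,0,0]]]'|grep -E "pos"; python3 -m jog '[[[0.002,0.045,0],[0,0,0]],[[0.004,0.09,0],[0,0,0]],[[0.006,0.135,0],[0,0,0]],[[0.008,0.18,0],[0,0,0]],[[0.01,0.225,0],[0,0,0]]]'|grep -E "pos";python3 -m jog '[[[0.004,0.03,0],[0,0,0]],[[0.004,0.06,0],[0,0,0]],[[0.004,0.06,0],[0,0,0]]]'|grep -E "pos";  python3 h.py .4405 -.102 .054 0
```

```text
tool_pos: [0.426, 0.1831, 0.1646]
tool_pos: [0.4362, -0.042, 0.1649]
tool_pos: [0.4404, -0.103, 0.1649]
shift [ 1.000e-04 -1.000e-03  1.109e-01] turn [ 0.0008  0.0004 -0.0036] q [-0.39 -0.33  2.07 -0.    1.4   1.18] F [-0.   0.1  0.7] pos [ 0.4404 -0.103   0.1649] t 26.55
```

```bash
python3 -m jog '[[[0,0,0.04],[0,0,0]],[[0,0,0.07],[0,0,0]],[[0,0,0.09],[0,0,0]],[[0,0,0.108],[0,0,0]],[[0,0,0.112],[0,0,0]]]'|grep -E "pos|force";  python3 -m jog '[[[0,0,0],[0,0,0]],[[0,0,0],[0,0,0]],[[0,0,0],[0,0,0]],[[0,0,0],[0,0,0]],[[0,0,0],[0,0,0]]]' 0.4 20|grep -E "force|pos|open"; python3 -m jog '[[[0,0,0],[0,0,0]],[[0,0,0],[0,0,0]]]'
```

```text
tool_pos: [0.4385, -0.0987, 0.0503]
contact_force: [-0.5, -0.0, 0.2]
grip_force: 0.0
tool_pos: [0.4418, -0.1005, 0.0547]
contact_force: [0.2, 0.9, 5.4]
opening: 0.0564
grip_force: 21.7
t: 27.75
tool_pos: [0.4418, -0.1005, 0.0547]
tool_rot: [3.141, 0.001, 0.004]
contact_force: [-0.3, 1.6, 6.1]
opening: 0.0568
grip_force: 21.8
```

```bash
python3 -m jog '[[[0,0,-0.02],[0,0,0]],[[0,0,-0.05],[0,0,0]],[[0,0,-0.085],[0,0,0]],[[0,0.02,-0.085],[0,0,0]],[[0,0.05,-0.085],[0,0,0]]]'|grep -E "force|pos|open"; python3 -m jog '[[[0.004,0.04,0],[0,0,0]],[[0.008,0.08,0],[0,0,0]],[[0.012,0.12,0],[0,0,0]],[[0.0135,0.1445,0],[0,0,0]],[[0.0135,0.1445,0.03],[0,0,0]]]'|grep -E "force|pos|open"; python3 h.py .4555 -.296 .03 0
```

```text
tool_pos: [0.4414, -0.1504, 0.1398]
contact_force: [1.0, 0.8, -0.7]
opening: 0.0569
grip_force: 21.7
tool_pos: [0.4569, -0.3002, 0.1127]
contact_force: [0.2, 0.5, 0.5]
opening: 0.0568
grip_force: 21.7
shift [-0.002  -0.0048  0.0826] turn [ 0.0075 -0.0073 -0.0026] q [-0.72 -0.04  1.91 -0.    1.26  0.86] F [0.2 0.5 0.5] pos [ 0.4569 -0.3002  0.1127] t 28.75
```

```bash
python3 -m jog '[[[0,0,0.02],[0,0,0]],[[0,0,0.04],[0,0,0]],[[0,0,0.06],[0,0,0]],[[0,0,0.075],[0,0,0]],[[0,0,0.075],[0,0,0]]]'|grep -E "force|pos|open"; python3 -m jog '[[[0,0,0.003],[0,0,0]],[[0,0,0.003],[0,0,0]]]'|grep -E "force|pos|open"; python3 h.py .4555 -.296 .0147 0
python3 - <<'E'
from station import optics
from h import *
a=optics.get_image("top"); b=optics.get_image("side")
im=b["image"]; print(proj(b,[[.4555,-.296,.02]]))
# dish: bright low-saturation blob near its expected pixel (top)
p=proj(a,[[.4555,-.296,.02]])[0].astype(int); w=a["image"][p[1]-30:p[1]+30,p[0]-30:p[0]+30]
m=(w.min(2)>150).astype(np.uint8); print(p); print('\n'.join(''.join('.#'[v] for v in r) for r in m[8:52]))
E
```

```text
tool_pos: [0.4525, -0.2932, 0.0304]
contact_force: [-0.4, 0.9, -0.4]
opening: 0.0566
grip_force: 21.7
tool_pos: [0.4548, -0.2951, 0.0311]
contact_force: [1.3, -0.0, 0.3]
opening: 0.0569
grip_force: 21.7
shift [0.0007 0.0009 0.0164] turn [ 0.0009 -0.001   0.0009] q [-0.71  0.07  1.95 -0.    1.12  0.86] F [ 1.3 -0.   0.3] pos [ 0.4548 -0.2951  0.0311] t 29.45
[[390.77865651 197.698199  ]]
[415 246]
###########.................................................
###########.................................#...............
###########.................................................
###########.................................................
###########................######.........#.................
###########.............#########........#..................
###########...........##########........##..................
###########.........############.......#....................
###########........#############......##....................
.##########.......#############......##.....................
..########.......##############.............................
...#######......#############
[... 1283 characters left out ...]
.............................
....########................................................
...##########.....................####......................
...##########....................########...................
..###########....................##########.................
.############....................#########..................
#############......................######...................
#############.......................##......................
#############...............................................
############................................................
###########.................................................
###########.................................................
```

```bash
python3 -m jog '[[[0,0,0.005],[0,0,0]],[[0,0,0.01],[0,0,0]],[[0,0,0.013],[0,0,0]],[[0,0,0.013],[0,0,0]]]'|grep -E "force|pos|open"; python3 -m jog '[[[0,0,0.0015],[0,0,0]],[[0,0,0.003],[0,0,0]],[[0,0,0.003],[0,0,0]]]'|grep -E "force|pos|open"
```

```text
tool_pos: [0.4547, -0.2949, 0.0175]
contact_force: [0.5, 0.2, 2.5]
opening: 0.0567
grip_force: 21.6
tool_pos: [0.455, -0.2957, 0.015]
contact_force: [1.4, -3.1, 2.7]
opening: 0.0569
grip_force: 21.6
```

```bash
python3 -m jog '[[[0,0,0],[0,0,0]],[[0,0,0],[0,0,0]],[[0,0,0],[0,0,0]]]' 0.82|grep -E "force|pos|open"; python3 -m jog '[[[0,0,-0.01],[0,0,0]],[[0,0,-0.03],[0,0,0]],[[0,0,-0.06],[0,0,0]],[[0,0,-0.1],[0,0,0]],[[0,0,-0.15],[0,0,0]]]'|grep -E "force|pos|open"; python3 -m jog '[[[-0.01,-0.05,0],[0,0,0]],[[-0.02,-0.1,0],[0,0,0]],[[-0.03,-0.15,0],[0,0,0]],[[-0.04,-0.2,0],[0,0,0]],[[-0.04,-0.25,0],[0,0,0]]]'|grep -E "force|pos|open";python3 -m jog '[[[0,-0.05,0],[0,0,0]],[[0,-0.1,0],[0,0,0]],[[0,-0.1,0],[0,0,0]]]'|grep pos
python3 - <<'E'
from station import optics
from h import *
a=optics.get_image("top"); b=optics.get_image("side")
# lid/top appearance near expected pixels, and change at expected places
a0=cv2.imread("pics/top0.png"); b0=cv2.imread("pics/side0.png")
for n,P in dict(tinFar=[.497,.408,.077],tinNear=[.4165,.409,.077],jarF=[.4933,-.4114,.11],jarN=[.4287,-.4186,.11],garlic=[.455,-.296,.034],jam=[.711,.008,.135]).items():
    for s,c,i0 in(("top",a,a0),("side",b,b0)):
        p=proj(c,[P])[0]; x,y=p.round().astype(int); w=slice(y-14,y+15),slice(x-14,x+15)
        m=(cv2.absdiff(c["image"],i0).max(2)[w]>40); yy,xx=np.nonzero(m)
        print(n,s,p.round(1),"bgr",c["image"][y-1:y+2,x-1:x+2].mean((0,1)).round(),"changed",m.sum(),(x-14+xx.mean(),y-14+yy.mean()) if m.any() else "")
p=proj(a,[[.4555,-.296,.02]])[0].astype(int); w=a["image"][p[1]-22:p[1]+22,p[0]-24:p[0]+24].min(2)
print('\n'.join(''.join(" .:-=+*#%@"[v*10//256] for v in r) for r in w))
E
```

```text
tool_pos: [0.4534, -0.294, 0.0134]
contact_force: [-0.2, 0.8, -0.2]
opening: 0.0704
grip_force: 0.0
tool_pos: [0.4529, -0.2935, 0.1642]
contact_force: [1.0, -0.8, 0.2]
opening: 0.0706
grip_force: 0.0
tool_pos: [0.413, -0.047, 0.1648]
contact_force: [1.3, 0.2, 0.2]
opening: 0.07
grip_force: 0.0
tool_pos: [0.4132, 0.0565, 0.1649]
tinFar top [176.5 237.7] bgr [174. 233. 244.] changed 417 (np.float64(178.86810551558753), np.float64(237.7841726618705))
tinFar side [263.5 276.9] bgr [149. 207. 224.] changed 405 (np.float64(264.05185185185184), np.float64(282.2987654320988))
tinNear top [175.5 265.7] bgr [175. 234. 244.] changed 431 (np.float64(177.85150812064964), np.float64(265.95591647331787))
tinNear side [285.7 287.6] bgr [151. 209. 225.] changed 565 (np.float64(284.84601769911507), np.float64(290.8725663716814))
jarF top [463.8 230.3] bgr [232. 245. 246.] changed 319 (np.float64(460.56739811912223), np.float64(233.50783699059562))
jarF side [396.8 164.4] bgr [181. 220. 235.] changed 174 (np.float64(399.9655172413793), np.float64(171.9655172413793))
jarN top [468.3 253.6] bgr [236. 245. 246.] changed 351 (np.float64(464.28205128205127), np.float64(252.32763532763533))
jarN side [412.2 167.5] bgr [207. 229. 233.] changed 491 (np.float64(416.0346232179226), np.float64(169.21995926680245))
garlic top [416.9 246.1] bgr [152. 165. 187.] changed 661 (np.float64(418.1996974281392), np.float64(247.80332829046898))
garlic side [391.1 194.6] bgr [161. 168. 188.] changed 415 (np.float64(394.52289156626506), np.float64(194.63614457831326))
jam top [311.1 156.7] bgr [ 99. 110. 231.] changed 0 
jam side [290.5 184.8] bgr [ 94. 110. 210.] changed 0 <stdin>:12: RuntimeWarning: overflow encountered in scalar multiply
Traceback (most recent call last):
OverflowError: Python integer 256 out of bounds for uint8
```

Run:
```python
from station import optics
from h import *
a=optics.get_image("top"); im=a["image"].astype(int)
p=proj(a,[[.4555,-.296,.02]])[0].round().astype(int); w=im[p[1]-22:p[1]+22,p[0]-24:p[0]+24]
g=((w[:,:,2]-w[:,:,0])>14)&(w[:,:,2]>110); yy,xx=np.nonzero(g)
print('\n'.join(''.join('.#'[int(v)] for v in r) for r in g))
u,v=np.median(xx)+p[0]-24,np.median(yy)+p[1]-22
print("garlic",ray(a,[(u,v)],.03))
for x,y in((176.5,237.7),(175.5,265.7)):
    x0,y0=int(x)-14,int(y)-13; w=im[y0:y0+27,x0:x0+29]; g=(w[:,:,1]>190)&(w[:,:,0]>130); yy,xx=np.nonzero(g)
    print("tin",g.sum(),ray(a,[((xx.min()+xx.max())/2+x0,(yy.min()+yy.max())/2+y0)],.077),np.ptp(xx),np.ptp(yy))
```

```text
..##...........................................#
...#...........................................#
...#...........................................#
...#...........................................#
...#................#.....##...................#
...#............##............#.................
...#..........#.................#...............
...#.........#..................................
...#..........#.................................
####......#...#..................####...........
####......#..####.#.............#####...........
####.....#...###...............########.........
#####...##...#..............###########.........
#####.....#####..#....##################........
..###..#...#############################........
...#...#.#.##############################.......
...##..##################################.......
..##...##################################.......
.###..####################################......
####..####################################......
#####.####################################......
####..####################################......
####..################
[... 504 characters left out ...]
###.........
######.....############################.........
######.....###########################..........
######......#########################...........
######........######################............
.#####.........###################..............
..####...........################...............
...###.............##...#######.................
.....#....................#.....................
.....#..........................................
.....#..........................................
.....#..........................................
garlic [[ 0.44968763 -0.28811158  0.03      ]]
tin 238 [[0.49919084 0.40952451 0.077     ]] 18 18
tin 242 [[0.41572418 0.40747582 0.077     ]] 16 18
```

Run:
```python
from station import optics
from h import *
a=optics.get_image("top"); s=optics.get_image("side")
for c in (a,s):
    p=proj(c,[[.4555,-.296,.025]])[0].round().astype(int); w=c["image"][p[1]-20:p[1]+18,p[0]-22:p[0]+22]
    print(p); g=w[:,:,1].astype(int); print('\n'.join(''.join(" .:-=+*#%@"[v*10//256] for v in r) for r in g))
```

```text
[416 246]
@#:::::::::::::::::-----:------------::-::::
@#-:::::::::::::::::----:---------::--:::::-
@#-:::::::::::::=+*@@@@@%*=-::::::::--::::--
@#::::::::--::=%@@@@@@@@@@@@%=::::::---:::--
@#::--::----+@@@@@@@@@@@@@@@@@%=::::::::::::
@#-::::--:=%@@@@@@@@@@@@@@@@@@@@#-::.:::::::
@#-::::::+%@%@@@@@@@@@@@@@@@@@@@@%=:::::::::
%#-:-:::+%@%%%%@@@@@@@@@@@@@@@@%%%*-::::::::
#+-::::-%@@%%%%@@@@@@@@@@@@@@@%###%*-:::::::
#+-::::%@@@@%%%@@@@@@@@@@@@@@%#####%+-::::::
#*=---#@@@@%%%%@@@@@@@@@@@%%%%######%+::::::
%#=--=%@@%%%%%@@@@@@%**%%#%%%%%######*-:.:::
%#=::#@@@%%%%%%**++++=+++++*#%%#######+-...:
@%+:-%@%@%####*+==++==++++++#%%#######*-::::
@%+:-#%%%#*****+==+++++**+**#%%%#######+-::.
#*=:=#%%%#****+===++++++*****+*########*-::.
#*=:+##%%#***+====+++++*******+########*=:.:
#*=:*##%%#**+==++++++=**+*******#######%=:::
#*=:*%#%%#**+=+++++++=+++**#***#########+:::
#*=:*%#%%#**+=+++++++=##********########+:::
#*=:*%####***==+++++++*++***#***########+-.:
##+:*######**+==+++****++**####**#######+-::
##+-*######**+==++*********#####*#######+-::
##+-=*######*==++****##****####*######*#+:::
##*-=*####
[... 1639 characters left out ...]
==+**+=+++**++++*.:.:.:.:
:::::::.-*@####+==+==+++====+*++++++........
::::::::.-**#==+======+==-==+++++#+:.:.:::..
::....:::.:=+++==+=======+++++++#*-.....:...
:....::::::.-=+++*++=++++*++=+*=*.....::.:..
:    -:::::::.:==+=++#++#**+-=*:....::.:..::
+=:  +=::..::....:-==*==*++=::..:.:::::::.::
%#*+=++##+=:.................:..:::::::::::.
###%#+=%%%%+--:.. ..............::::::-:::::
#####+=++#%*++--.   .........::::::-::-:::::
####*=====+++*--   .:.........::::-::-::::-:
###*=*+==++==+=**=..==--:....:::::::::::::::
##*==*+=+++==**%%#++**++=++:.::::::----:::::
#*=====+=+==*#########*#*%%#*+:.::::---:::::
#===+=++++=*%##########%#%@%@@#*+:::::::::::
*+=++=====*###############%#%@%@%##+::.:::::
```

```bash
python3 -c "
from station import job,ctrl
print(ctrl.get_obs()['t']);print(job.finish_job())"
```

```text
32.1
the job is handed in; nothing more can be done
None
```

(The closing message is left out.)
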